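# Release the red reagent drawer with the pin

### The arm

A 7-joint arm with a two-finger parallel gripper is mounted at the origin on the work surface. World frame = base frame: x ahead of the robot, y to its left, z up, the work surface at z = 0. Lengths are in mm, angles in rad, forces in N, time in s.
With the tool pointing down it reaches from about 350 to 775 mm from the base axis. Payload 3.1 kg.
Tool frame: the origin (TCP) lies at the very end of the fingers, on their centre line; the grasp point (between the pads) lies 19 mm behind it; y points along the fingers, x is the direction in which the jaws open and shut, and the axes are right-handed (so a half turn about y gives the same grasp; the last joint's range is limited). The gripper opens to 85 mm and grips with 20 to 120 N. Pads are 22 mm wide; open, the fingers measure 114 mm over their backs; the gripper's body (76 mm by 85 mm) begins 54 mm behind the grasp point. The pads swing forward as they close: fully open they stand 13 mm farther back than shut.
Start: joints at [1.125, 0.311, 0.014, 1.512, -0.004, 1.319, -0.027], TCP at [216.137, -505.769, 231.304] pointing down, gripper open.
Joint ranges: [-2.7, 2.7], [-0.3, 1.91], [-1.27, 1.3], [0.12, 2.57], [-1.44, 4.58], [0.2, 2.03], [-3.05, 3.05]. Speed limits (rad/s): [2.79, 2.79, 3.14, 3.14, 3.14, 3.14, 3.14].

### API

Orientations are given as a rotation vector (axis times angle).
In Python, from cell import sense, optics, ctrl gives the robot as it stands.
- The arm moves only by the tool send_rows, never from a script. Its arguments are lists of equal length, an entry for each row: "hand": the closure, from -1 (fully open) to 1 (shut), so that 0 is half open; "linear": the shift along the world's x, y, z in units of 50 cm (1.0 is 50 cm), a list of three; "roll": the turn about the world's z in units of pi/2 rad (1.0 is pi/2 rad). A call has 1 to 8 rows; each row is the pose to reach, as a shift and turn from the pose measured when the call began; what a row does not reach only later rows make up. A row lasts 1/12 s, in which the tool goes at most 41.7 mm and 7.16 degrees, less where a joint would pass 70% of its speed; a pose out of reach is approached as far as the arm can. A call with a number of a shift or a turn outside -1 to 1 is refused whole. A call with a gripper value outside its range is refused whole. The fingers move at their own pace and stop on an object; the grip force is fixed at half the most. Time passes only in rows, so rows that repeat a pose let the fingers close. It gives the time, the measured TCP pose, the force and the opening at its end, in the units of the state.
- sense(): the state, without advancing time (a new reading comes with each control period).
- optics.snapshot(name): name is "scene" or "side" or "wrist"; returns the picture (384x512x3 uint8, red, green, blue); there is no depth.
- optics.calibration(name): a dict with "intrinsics" (3x3 intrinsics, pixels), "R" (3x3) and "t" (3): a world point X has camera coordinates R X + t. Camera axes: x right, y down, z forward; pixel columns grow to the right and rows downward; lengths in mm; the calibration is good to about 2 mm. A picture is of the moment at which its call begins: read the wrist's pose just before it. calibration takes no time and is no camera call; for the wrist camera it gives the pose at the moment of the call.
- ctrl.hand_in(): hands the job in, once; it reports no verdict.
The state is a dict: "t": time; "q": joint angles; "qvel": joint speeds; "effort": joint torques, N m; "eef_pos": TCP position; "ee_rot": TCP orientation; "ft_force": force on the tool from outside, world axes, zero at the start; "wrist_torque": the same for the moment, N m; "gripper_width": finger opening in mm.
Only numpy, scipy, OpenCV 4.12 (cv2) and the standard library are available. Lean on these libraries where they do the work, as an engineer would, in place of code of your own. Each camera call takes 0.05 s, during which the arm holds its last target.

### The job

The red-marked reagent box will not let its drawer out. Lift the orange-handled release pin out of its stand, push it down through the hole in the top of the red-marked box until the hidden latch lets go and the drawer springs fully out, then put the pin back in its stand, upright and fully home. Keep the drawer of the blue-marked box shut.

Things in the scene. Friction and masses are not known exactly. Their poses are not given: they have to be found in the camera images.
- pin: Release pin, about 90 g. Origin: shaft tip; z up along it. From the tip: steel shaft d 8 mm to 70 mm, black collar d 44 to 76 mm, orange grip d 24 to 136 mm. Starts upright in a fixed grey stand, 60 mm square, 90 high: shaft in a d 24 hole (flared to 32) in its top, collar resting on the top, tip 20 mm over the bench; that start pose is its home. Bystanders (tube rack, bottle, jar) are under 100 mm high.
- red_hole (a point): Centre of the mouth of the hole, ringed red, in the top of the red-marked box, 110 mm above the bench; z up, x from the box's front to its back. Hole d 24 mm, flared to 32 at the mouth, through a 12 mm top. White fixed box 180 mm deep, 130 wide, 110 high, red band on top, red drawer front; the hole is on its middle line, 135 mm behind the front (front faces the robot).
- red_drawer (a joint): Red box's drawer, m: 0 shut, 0.07 fully out. Let go, a spring drives it out of the front towards the robot in about 1 s. Its latch is a flat 44 mm plate, sprung upward, straight below the hole, 50 mm under the mouth: it lets go when pushed down 10 mm (about 5 N); with the pin's collar on the box top it is 20 mm down (7 N). It springs back up.
- blue_drawer (a joint): Drawer of the blue-marked box, m: 0 shut, 0.07 fully out. That box is the same as the red-marked one but with blue ring, band and drawer front, has its own hole and latch, and stands beside it on either side. This drawer stays shut.
There are look-alikes about, which are no part of the job. What is shaped like the part that bears red_hole but brown is not meant. What is shaped like the part that bears blue_drawer but green is not meant.

How it is judged:
By the outcome, as a careful person would: the job done as asked, in the order asked, and still so for the second after the job is handed in, with the robot touching nothing.
It also fails if it takes over 48 s, if anything falls off the work surface, if the arm or the gripper's body presses on something with over 40 N, if the wrist force passes 120 N, or if a joint passes its speed limit or range.

## Working session

There is one attempt and no reset: what is moved stays moved. The work goes in short steps, Python scripts to look and compute and a tool call to move; the robot and the scene stay as the last step left them, time stands still between calls to the robot, and variables do not carry over. Pictures are saved under pics/ and viewed, and the job is handed in when it is done.

Besides the shell and the picture viewer there is one more tool, called after ">>>" as name(argument=value, ...), one argument or row to a line, values as JSON. send_rows: Moves the arm, as the interface text tells. Its arguments: {"type":"object","properties":{"hand":{"type":"array"},"linear":{"type":"array"},"roll":{"type":"array"}},"required":["hand","linear","roll"]}

```bash
mkdir -p pics; ls
cat > h.py <<'E'
import numpy as np, cv2
from cell import sense, optics, ctrl
def snap(n,f):
    im=optics.snapshot(n); cv2.imwrite('pics/'+f,cv2.cvtColor(im,cv2.COLOR_RGB2BGR)); return im
def ray(cal,u,v,z):
    K,R,t=[np.array(cal[k]) for k in('intrinsics','R','t')]
    d=R.T@np.linalg.solve(K,[u,v,1]); c=-R.T@t
    return c+d*(z-c[2])/d[2]
def proj(cal,X):
    K,R,t=[np.array(cal[k]) for k in('intrinsics','R','t')]
    p=K@(R@np.array(X,float)+t); return p[:2]/p[2]
E
python3 - <<'E'
from h import *
print(sense())
for n in('scene','side','wrist'):
    snap(n,n+'0.png'); c=optics.calibration(n); print(n,np.round(-np.array(c['R']).T@np.array(c['t'])),np.round(c['R'],2).tolist(),np.array(c['intrinsics'])[0,0])
E
```

```text
pics
{'t': 0.0, 'q': array([ 1.12530795,  0.3117459 ,  0.01397926,  1.51310806, -0.00441895,
        1.31919387, -0.02720024]), 'qvel': array([-5.18350174e-04, -1.39307070e-04, -3.70122918e-04,  1.20661385e-03,
       -4.16217384e-04, -5.33355726e-04,  7.57452455e-05]), 'effort': array([-2.09257146e-04, -3.79917777e+01,  1.45918345e-01, -2.30597645e+01,
        1.23079901e-02,  1.35276836e-02, -3.16339765e-05]), 'eef_pos': array([ 215.82446504, -505.06684553,  230.18935094]), 'ee_rot': array([-1.37231873,  0.9082949 , -0.90489786]), 'ft_force': array([ 0.4202606 ,  0.09553133, -0.26395763]), 'wrist_torque': array([-0.00872608,  0.00284639, -0.03457787]), 'gripper_width': 85.63236079350419}
scene [1254.    6. 1021.] [[-0.06, 1.0, 0.02], [0.79, 0.06, -0.62], [-0.62, -0.02, -0.79]] 422.2173357703117
side [ 200.  668. 1015.] [[-0.91, -0.42, 0.01], [-0.33, 0.69, -0.64], [0.27, -0.58, -0.77]] 450.67735475353226
wrist [ 279. -479.  373.] [[0.39, -0.92, -0.0], [-0.89, -0.38, 0.26], [-0.24, -0.1, -0.96]] 273.83897778099197
```

View pics/scene0.png

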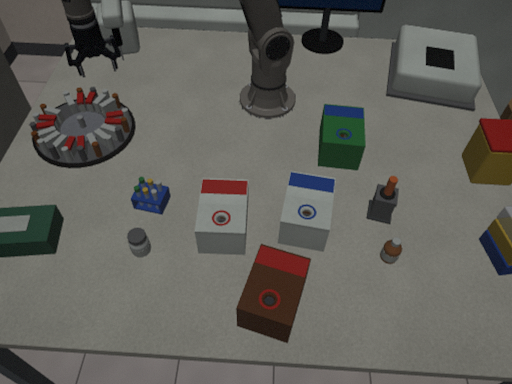

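View pics/side0.png

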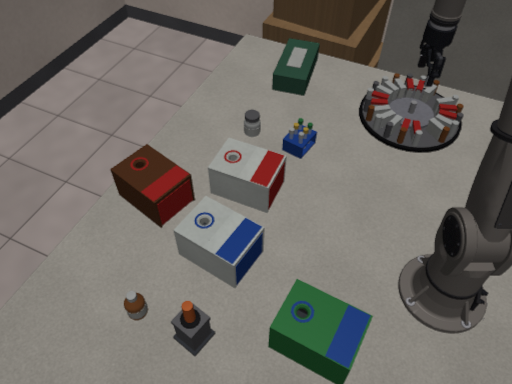

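View pics/wrist0.png

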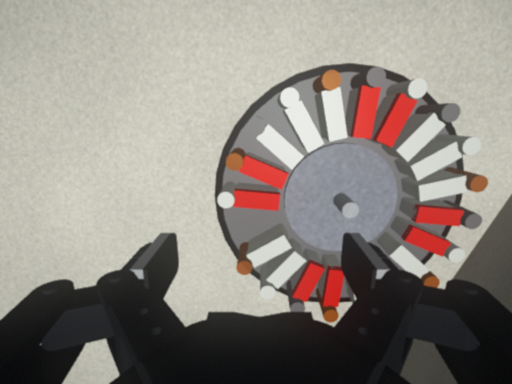

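The scene view shows the white red-marked box (ring about 221,217), the white blue-marked box (307,212), the brown and green look-alikes, and the pin in its stand (390,187 in scene, 189,312 in side). The wrist view sees only a vial carousel. Next I'll measure these positions.

```bash
cat > m.py <<'E'
from h import *
def ring(im,cal,box,col,z=110):
    u0,v0,u1,v1=box; s=im[v0:v1,u0:u1].astype(int)
    r,g,b=s[...,0],s[...,1],s[...,2]
    m=((r-g>40)&(r-b>40)) if col=='r' else ((b-r>30)&(b-g>20))
    ys,xs=np.nonzero(m)
    pts=np.stack([xs,ys],1).astype(np.float32)
    hull=cv2.convexHull(pts); (c,ax,a)=cv2.fitEllipse(hull)
    uv=(c[0]+u0,c[1]+v0); return uv,ax,ray(cal,*uv,z)
E
python3 - <<'E'
from m import *
S=cv2.cvtColor(cv2.imread('pics/scene0.png'),4); D=cv2.cvtColor(cv2.imread('pics/side0.png'),4)
cs=optics.calibration('scene'); cd=optics.calibration('side')
for im,c,b,k in((S,cs,(208,205,236,232),'r'),(D,cd,(222,146,244,167),'r'),(S,cs,(295,203,320,222),'b'),(D,cd,(192,208,217,232),'b')):
    print(k,ring(im,c,b,k))
# red band on top corners
def orange(im,b):
    u0,v0,u1,v1=b; s=im[v0:v1,u0:u1].astype(int); m=(s[...,0]-s[...,2]>50)
    ys,xs=np.nonzero(m); 
    pts=np.stack([xs+u0,ys+v0],1); return pts
for im,c,b in((S,cs,(375,165,410,200)),(D,cd,(170,290,210,328))):
    p=orange(im,b); r=cv2.minAreaRect(p.astype(np.float32)); ctr=p.mean(0); print(len(p),ctr,r,'mid z126',ray(c,*ctr,126))
for im,n in((S[150:260,170:420],'s'),(D[120:360,100:300],'d')):
    cv2.imwrite('pics/z%s.png'%n,cv2.cvtColor(cv2.resize(im,None,fx=3 if n=='s' else 2.4,fy=3 if n=='s' else 2.4,interpolation=2),4))
# triangulate
import numpy as np
def P(c): return np.array(c['intrinsics'])@np.c_[c['R'],c['t']]
a=orange(S,(375,165,410,200)).mean(0); b=orange(D,(170,290,210,328)).mean(0)
X=cv2.triangulatePoints(P(cs),P(cd),a.reshape(2,1),b.reshape(2,1)); print((X[:3]/X[3]).T)
E
```

```text
r ((220.828631401062, 217.55149364471436), (14.822522163391113, 17.9697322845459), array([ 622.8742831, -101.0210535,  110.       ]))
r ((232.42112922668457, 156.17826461791992), (12.42320728302002, 17.371932983398438), array([ 626.71488528, -101.00071467,  110.        ]))
b ((306.6463212966919, 211.37408256530762), (14.237350463867188, 18.06336784362793), array([586.68360949, 124.79214459, 110.        ]))
b ((203.8409767150879, 219.98756217956543), (15.875162124633789, 19.641489028930664), array([590.68733511, 124.79934084, 110.        ]))
77 [391.84415584 182.74025974] ((389.8868103027344, 184.603759765625), (7.964543342590332, 19.23145866394043), 29.05460548400879) mid z126 [483.23292649 360.99580907 126.        ]
210 [187.95714286 310.97619048] ((187.8243408203125, 311.4459533691406), (21.536266326904297, 10.685934066772461), 80.53767395019531) mid z126 [498.19517745 353.91649638 126.        ]
[[493.86615082 357.20810434 137.52665896]]
```

View pics/zs.png

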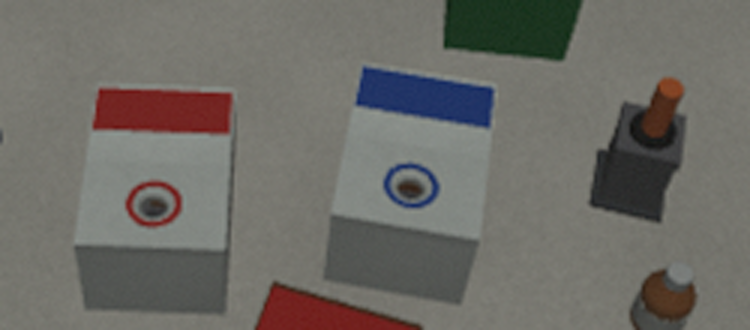

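View pics/zd.png

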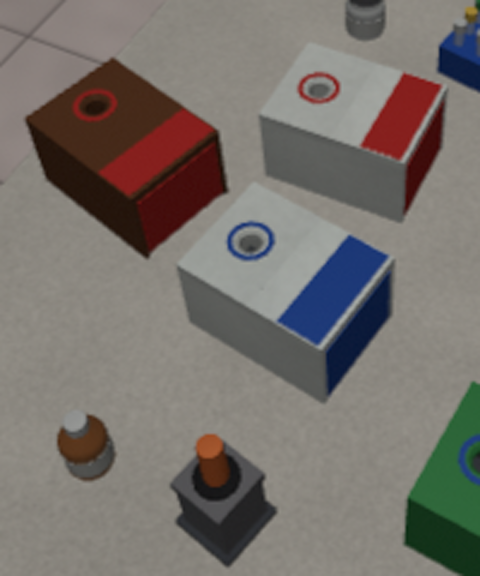

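>>> send_rows(
  hand=[-1, -1, -1, -1, -1, -1, -1, -1],
  linear=[
    [0.57, 0.71, 0.1],
    [0.57, 0.71, 0.1],
    [0.57, 0.71, 0.1],
    [0.57, 0.71, 0.1],
    [0.57, 0.71, 0.1],
    [0.57, 0.71, 0.1],
    [0.57, 0.71, 0.1],
    [0.57, 0.71, 0.1],
  ],
  roll=[0.5, 0.5, 0.5, 0.5, 0.5, 0.5, 0.5, 0.5],
)

```text
t: 0.82
eef_pos: [424.0, -245.3, 267.2]
ee_rot: [-1.55, 0.3, -0.297]
ft_force: [1.3, -1.1, -0.4]
gripper_width: 85.7
```

>>> send_rows(
  hand=[-1, -1, -1, -1, -1, -1, -1, -1],
  linear=[
    [0.12, 1.0, 0.05],
    [0.12, 1.0, 0.05],
    [0.12, 1.0, 0.05],
    [0.12, 1.0, 0.05],
    [0.12, 1.0, 0.05],
    [0.12, 1.0, 0.05],
    [0.12, 1.0, 0.05],
    [0.12, 1.0, 0.05],
  ],
  roll=[0.5, 0.5, 0.5, 0.5, 0.5, 0.5, 0.5, 0.5],
)

```text
t: 1.48
eef_pos: [462.9, 85.1, 283.7]
ee_rot: [-1.549, -0.317, 0.32]
ft_force: [0.5, 0.1, -0.2]
gripper_width: 85.4
```

Run:
```python
from h import *
from scipy.spatial.transform import Rotation as R
s=sense(); print(s['t'],s['eef_pos'],s['q']); print(R.from_rotvec(s['ee_rot']).as_matrix().round(3))
```

```text
1.4833 [462.85244969  85.14781616 283.71847889] [ 0.34694453  0.17200219 -0.65606318  1.59626268  0.10710476  1.41129404
  0.08653049]
[[ 0.919 -0.001 -0.395]
 [ 0.395 -0.002  0.919]
 [-0.002 -1.    -0.001]]
```

>>> send_rows(
  hand=[-1, -1, -1, -1, -1, -1, -1, -1],
  linear=[
    [0.05, 0.53, -0.04],
    [0.05, 0.53, -0.04],
    [0.05, 0.53, -0.04],
    [0.05, 0.53, -0.04],
    [0.05, 0.53, -0.04],
    [0.05, 0.53, -0.04],
    [0.05, 0.53, -0.04],
    [0.05, 0.53, -0.04],
  ],
  roll=[0, 0, 0, 0, 0, 0, 0, 0],
)

```text
t: 2.15
eef_pos: [484.7, 356.3, 262.0]
ee_rot: [-1.543, -0.321, 0.33]
ft_force: [0.7, 0.1, -0.0]
gripper_width: 85.2
```

Run:
```python
from h import *
s=sense(); print(s['t'],s['eef_pos'],s['q'])
c=optics.calibration('wrist'); snap('wrist','w1.png')
print(proj(c,[491,357,156]),proj(c,[491,357,90]), proj(c,s['eef_pos']))
np.savez('w1.npz',R=c['R'],t=c['t'],intrinsics=c['intrinsics'])
```

```text
2.15 [484.71168004 356.27046783 261.98281394] [-0.20488137  0.50079798 -0.72629926  1.27679863  0.31998011  1.4834938
 -0.48163264]
[264.37508033 191.57034974] [263.5939966  176.74647068] [256.29117237 237.79199733]
```

View pics/w1.png

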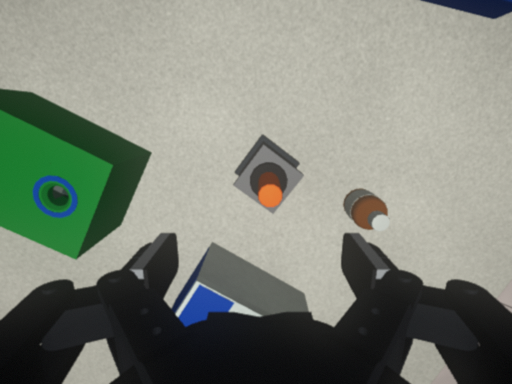

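Run:
```python
from h import *
c=np.load('w1.npz'); im=cv2.cvtColor(cv2.imread('pics/w1.png'),4).astype(int)
m=(im[...,0]>180)&(im[...,0]-im[...,2]>90); m[:150]=0;m[230:]=0; m[:,:235]=0;m[:,310:]=0
ys,xs=np.nonzero(m); p=np.stack([xs,ys],1).astype(np.float32)
e=cv2.minEnclosingCircle(p); print(len(p),e,'expected r',c['intrinsics'][0,0]*12/250); print(ray(c,*e[0],156))
d=im.sum(2); m=(d<170); m[:160]=0;m[205:]=0;m[:,:248]=0;m[:,290:]=0
ys,xs=np.nonzero(m);print(xs.min(),xs.max(),ys.min(),ys.max()); print(ray(c,(xs.min()+xs.max())/2,178,93))
```

```text
420 ((269.8146057128906, 195.4213409423828), 11.744027137756348) expected r 13.144270933487615
[497.2326092  355.62269837 156.        ]Traceback (most recent call last):
  File "<stdin>", line 7, in <module>
    return umr_minimum(a, axis, None, out, keepdims, initial, where)
ValueError: zero-size array to reduction operation minimum which has no identity
```

The pin top sits at (270,195) in the wrist view, which puts it at about (497,356) at height 156. That agrees with the fixed cameras to within a few mm.

>>> send_rows(
  hand=[-1, -1, -1, -1, -1, -1],
  linear=[
    [0.023, 0.0, -0.06],
    [0.023, 0.0, -0.12],
    [0.023, 0.0, -0.16],
    [0.023, 0.0, -0.16],
    [0.023, 0.0, -0.16],
    [0.023, 0.0, -0.16],
  ],
  roll=[0, 0, 0, 0, 0, 0],
)

```text
t: 2.7
eef_pos: [498.6, 352.6, 184.2]
ee_rot: [-1.546, -0.32, 0.323]
ft_force: [0.1, 0.4, 1.0]
gripper_width: 85.5
```

Run:
```python
from h import *
s=sense(); print(s['t'],s['eef_pos'],s['q'])
c=optics.calibration('wrist'); im=snap('wrist','w2.png').astype(int)
m=(im[...,0]>180)&(im[...,0]-im[...,2]>90); m[:150]=0;m[270:]=0; m[:,:215]=0;m[:,310:]=0
ys,xs=np.nonzero(m); p=np.stack([xs,ys],1).astype(np.float32)
e=cv2.minEnclosingCircle(p); print(len(p),e,ray(c,*e[0],156),proj(c,s['eef_pos']))
```

```text
2.7 [498.62779059 352.59976974 184.18492953] [-0.1948372   0.55840876 -0.7035303   1.38724359  0.35933325  1.32717843
 -0.49974459]
844 ((256.6060485839844, 215.0), 16.874980926513672) [497.1856696  355.54291077 156.        ] [256.35597965 237.85776174]
```

View pics/w2.png

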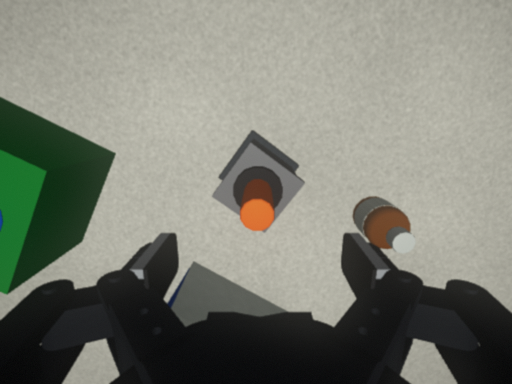

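The wrist view again gives the pin at (497,355.5), with its top at pixel (257,215) centred between the fingers. Now descending and gripping.

>>> send_rows(
  hand=[-1, -1, -1, -1, -1, -1, -1],
  linear=[
    [-0.003, 0.006, -0.04],
    [-0.003, 0.006, -0.08],
    [-0.003, 0.006, -0.12],
    [-0.003, 0.006, -0.142],
    [-0.003, 0.006, -0.142],
    [-0.003, 0.006, -0.142],
    [-0.003, 0.006, -0.142],
  ],
  roll=[0, 0, 0, 0, 0, 0, 0],
)

```text
t: 3.33
eef_pos: [498.1, 357.2, 115.7]
ee_rot: [-1.544, -0.323, 0.32]
ft_force: [-0.3, 0.8, 0.4]
gripper_width: 85.6
```

Run:
```python
from h import *
s=sense(); print(s['t'],s['eef_pos'],s['ft_force'])
```

```text
3.3333 [498.13810218 357.21858048 115.670466  ] [-0.31505134  0.83342367  0.35548022]
```

>>> send_rows(
  hand=[1, 1, 1, 1, 1, 1, 1, 1],
  linear=[
    [0, 0, 0],
    [0, 0, 0],
    [0, 0, 0],
    [0, 0, 0],
    [0, 0, 0],
    [0, 0, 0],
    [0, 0, 0],
    [0, 0, 0],
  ],
  roll=[0, 0, 0, 0, 0, 0, 0, 0],
)

```text
t: 4.0
eef_pos: [498.3, 357.4, 116.1]
ee_rot: [-1.544, -0.323, 0.319]
ft_force: [-0.2, -0.0, 3.3]
gripper_width: 22.4
```

Run:
```python
from h import *
snap('wrist','w3.png')
```

```text
(no output)
```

View pics/w3.png

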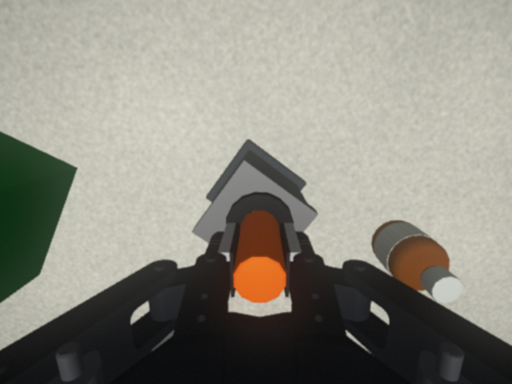

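Gripped: the opening reads 22.4, and the wrist view shows the orange grip between the pads with its top at (260,280). Lifting straight up.

>>> send_rows(
  hand=[1, 1, 1, 1, 1, 1, 1, 1],
  linear=[
    [0, 0, 0.03],
    [0, 0, 0.07],
    [0, 0, 0.13],
    [0, 0, 0.2],
    [0, 0, 0.27],
    [0, 0, 0.3],
    [0, 0, 0.3],
    [0, 0, 0.3],
  ],
  roll=[0, 0, 0, 0, 0, 0, 0, 0],
)

```text
t: 4.72
eef_pos: [498.3, 357.6, 266.2]
ee_rot: [-1.543, -0.324, 0.319]
ft_force: [0.1, -0.1, -2.4]
gripper_width: 22.5
```

Run:
```python
from h import *
s=sense(); print(s['t'],s['eef_pos'],s['ft_force'],s['gripper_width'])
snap('scene','s4.png');im=snap('side','d4.png')
s=cv2.cvtColor(cv2.imread('pics/s4.png')[80:280,280:480],4)
a=cv2.resize(s,None,fx=2,fy=2); b=cv2.resize(im[200:384,100:300],(400,400))
cv2.imwrite('pics/c4.png',cv2.cvtColor(np.hstack([a,b]),4))
```

```text
4.7167 [498.32389618 357.63361223 266.17079383] [ 0.07046618 -0.07789467 -2.3594812 ] 22.477820663544783
```

View pics/c4.png

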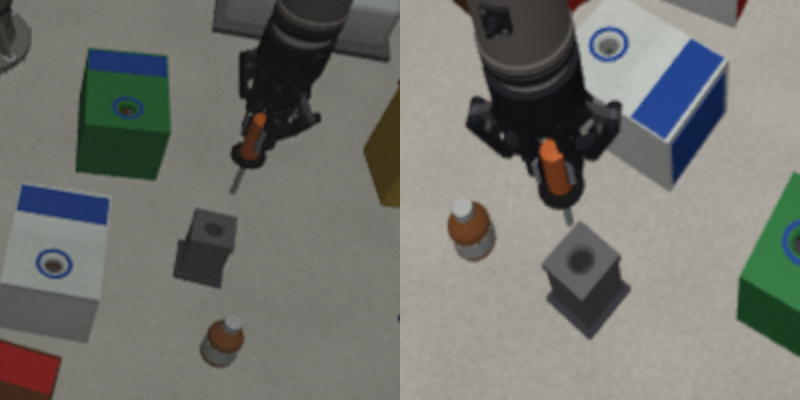

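The pin is lifted clear and hangs upright with its tip at about 170 mm. The stand hole is visible, around (580,260) in the crop. Moving towards the red box.

>>> send_rows(
  hand=[1, 1, 1, 1, 1, 1, 1, 1],
  linear=[
    [0.02, -0.07, 0],
    [0.04, -0.15, 0],
    [0.06, -0.23, 0],
    [0.08, -0.31, 0],
    [0.1, -0.39, 0],
    [0.12, -0.47, 0],
    [0.14, -0.55, 0],
    [0.16, -0.62, 0],
  ],
  roll=[0, 0, 0, 0, 0, 0, 0, 0],
)

```text
t: 5.48
eef_pos: [576.8, 42.2, 261.3]
ee_rot: [-1.547, -0.315, 0.324]
ft_force: [-0.4, 0.2, -0.9]
gripper_width: 22.8
```

>>> send_rows(
  hand=[1, 1, 1, 1, 1, 1, 1, 1],
  linear=[
    [0.02, -0.07, 0.01],
    [0.04, -0.14, 0.01],
    [0.06, -0.21, 0.01],
    [0.07, -0.28, 0.01],
    [0.08, -0.35, 0.01],
    [0.096, -0.424, 0.01],
    [0.096, -0.424, 0.01],
    [0.096, -0.424, 0.01],
  ],
  roll=[0, 0, 0, 0, 0, 0, 0, 0],
)

```text
t: 6.15
eef_pos: [623.3, -174.4, 262.6]
ee_rot: [-1.547, -0.305, 0.323]
ft_force: [0.1, 0.5, -1.8]
gripper_width: 22.4
```

Run:
```python
from h import *
s=sense(); print(s['t'],s['eef_pos'],s['q'])
c=optics.calibration('wrist'); snap('wrist','w5.png')
print(proj(c,[625,-101,110]))
np.savez('w5.npz',R=c['R'],t=c['t'],intrinsics=c['intrinsics'])
```

```text
6.15 [ 623.33039708 -174.41484501  262.56337674] [ 0.56984973  0.58021425 -0.59012898  1.1159746   0.31244877  1.54026664
  0.44620512]
[288.16203463 115.74565592]
```

View pics/w5.png

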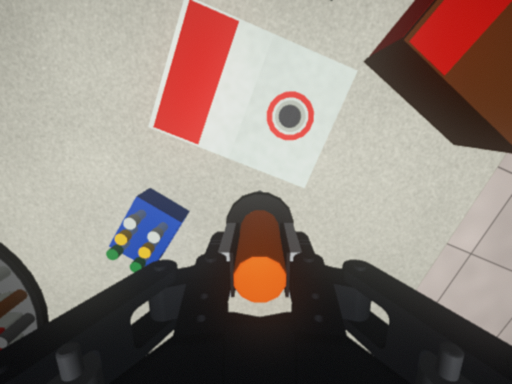

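Run:
```python
from m import *
c=np.load('w5.npz'); im=cv2.cvtColor(cv2.imread('pics/w5.png'),4)
print(ring(im,c,(262,86,318,145),'r'))
i=im.astype(int); m=(i[...,0]>180)&(i[...,0]-i[...,2]>90); m[:240]=0;m[320:]=0;m[:,:225]=0;m[:,300:]=0
ys,xs=np.nonzero(m); e=cv2.minEnclosingCircle(np.stack([xs,ys],1).astype(np.float32)); print(e)
s=sense(); z=s['eef_pos'][2]
print('top',ray(c,*e[0],z-96+136),'tcp',s['eef_pos'])
for k in(70,76): 
    X=ray(c,*e[0],z-96+136); X[2]=z-96+k; print('collar ctr px if vertical',proj(c,X))
X=ray(c,*e[0],z-96+136); X[2]=z-96+76
C=-c['R'].T@c['t']; 
for a in np.linspace(0,2*np.pi,9)[:-1]: print(proj(c,X+22*np.array([np.cos(a),np.sin(a),0])).round(1),end=' ')
```

```text
((289.80004692077637, 115.44264793395996), (47.626834869384766, 49.79145050048828), array([ 626.43946932, -100.06387482,  110.        ]))
((259.5, 279.0), 26.19647216796875)
top [ 625.29374194 -173.41669183  303.35948768] tcp [ 623.68030885 -170.78969343  263.35948768]
collar ctr px if vertical [260.48442222 221.19672268]
collar ctr px if vertical [260.42482409 224.69620383]
[292.1 237.3] [293.1 212.4] [274.4 193.9] [247.  193.7] [228.  211.8] [228.7 236.6] [247.3 253.6] [273.1 253.9]
```

The ring at (290,115) gives the hole at (626.4,-100), against (625,-101) from the fixed cameras. The pin hangs vertical within about 2 mm of the TCP.

>>> send_rows(
  hand=[1, 1, 1, 1, 1, 1, 1, 1],
  linear=[
    [0.003, 0.05, 0],
    [0.003, 0.1, 0],
    [0.003, 0.14, -0.02],
    [0.003, 0.14, -0.05],
    [0.003, 0.14, -0.09],
    [0.003, 0.14, -0.09],
    [0.003, 0.14, -0.09],
    [0.003, 0.14, -0.09],
  ],
  roll=[0, 0, 0, 0, 0, 0, 0, 0],
)

```text
t: 6.87
eef_pos: [625.2, -100.0, 218.9]
ee_rot: [-1.544, -0.311, 0.326]
ft_force: [0.5, -0.0, -1.0]
gripper_width: 22.7
```

Run:
```python
from h import *
s=sense(); print(s['t'],s['eef_pos'],s['ft_force'],s['gripper_width'])
a=snap('scene','s6.png');im=snap('side','d6.png')
a=cv2.resize(a[140:260,160:280],(400,400),interpolation=2); b=cv2.resize(im[80:210,180:310],(400,400),interpolation=2)
cv2.imwrite('pics/c6.png',cv2.cvtColor(np.hstack([a,b]),4))
```

```text
6.8667 [625.24224447 -99.96809454 218.85019171] [ 0.48549952 -0.04431601 -1.01330882] 22.720193943490457
```

View pics/c6.png

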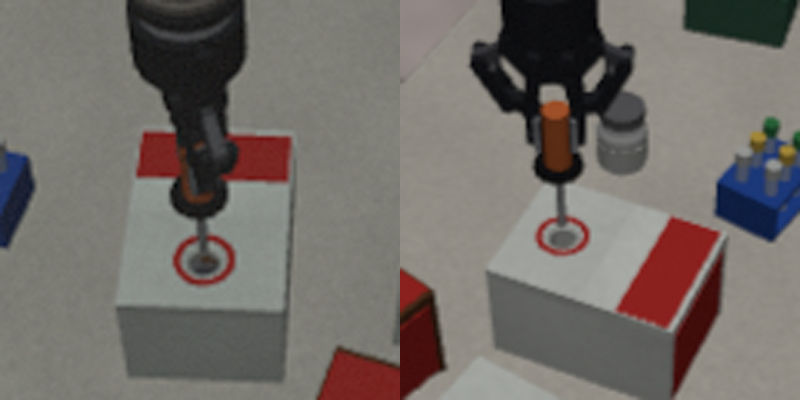

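Both views show the tip just above the middle of the red ring. Pushing down.

>>> send_rows(
  hand=[1, 1, 1, 1, 1, 1, 1],
  linear=[
    [0, -0.001, -0.02],
    [0, -0.001, -0.04],
    [0, -0.001, -0.06],
    [0, -0.001, -0.08],
    [0, -0.001, -0.1],
    [0, -0.001, -0.11],
    [0, -0.001, -0.11],
  ],
  roll=[0, 0, 0, 0, 0, 0, 0],
)

```text
t: 7.55
eef_pos: [624.5, -101.2, 162.3]
ee_rot: [-1.544, -0.309, 0.327]
ft_force: [0.9, 0.4, -1.6]
gripper_width: 23.0
```

Now to about TCP 140, with the tip 16 mm into the plate's travel.

>>> send_rows(
  hand=[1, 1, 1, 1, 1, 1, 1, 1],
  linear=[
    [0, 0, -0.01],
    [0, 0, -0.02],
    [0, 0, -0.03],
    [0, 0, -0.04],
    [0, 0, -0.045],
    [0, 0, -0.045],
    [0, 0, -0.045],
    [0, 0, -0.045],
  ],
  roll=[0, 0, 0, 0, 0, 0, 0, 0],
)

```text
t: 8.22
eef_pos: [625.2, -101.0, 140.7]
ee_rot: [-1.544, -0.31, 0.326]
ft_force: [-0.1, 0.4, 4.5]
gripper_width: 23.1
```

Run:
```python
from h import *
s=sense(); print(s['t'],s['eef_pos'],s['ft_force'],s['gripper_width'])
a=snap('scene','s7.png');im=snap('side','d7.png')
a=cv2.resize(a[140:260,160:280],(400,400),interpolation=2); b=cv2.resize(im[80:210,180:310],(400,400),interpolation=2)
cv2.imwrite('pics/c7.png',cv2.cvtColor(np.hstack([a,b]),4))
```

```text
8.2167 [ 625.24597464 -101.01889074  140.74964143] [-0.0941297   0.43989591  4.53250005] 23.149124333505082
```

View pics/c7.png

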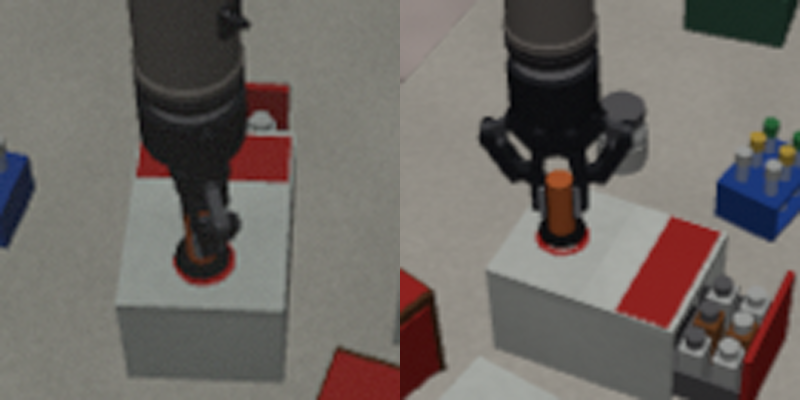

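The drawer has sprung out; its front is near (770,340) in the right crop. I'll hold a moment so it finishes its travel, then look.

>>> send_rows(
  hand=[1, 1, 1, 1, 1, 1, 1, 1],
  linear=[
    [0, 0, 0],
    [0, 0, 0],
    [0, 0, 0],
    [0, 0, 0],
    [0, 0, 0],
    [0, 0, 0],
    [0, 0, 0],
    [0, 0, 0],
  ],
  roll=[0, 0, 0, 0, 0, 0, 0, 0],
)

```text
t: 8.98
eef_pos: [625.3, -101.0, 140.6]
ee_rot: [-1.544, -0.31, 0.325]
ft_force: [0.9, -0.4, 4.6]
gripper_width: 22.5
```

Run:
```python
from h import *
im=snap('side','d8.png'); o=cv2.cvtColor(cv2.imread('pics/d7.png'),4)
s=sense(); print(s['t'],s['eef_pos'],s['ft_force'],s['gripper_width'])
print(np.abs(im.astype(int)-o)[130:230,250:330].mean())
c=optics.calibration('side')
r=lambda i:(i[...,0].astype(int)-i[...,1]>40)&(i[...,0].astype(int)-i[...,2]>40)
for i in(o,im):
    m=r(i)[150:215,288:330]; ys,xs=np.nonzero(m); print(xs.max()+288,ys.min()+150,ys.max()+150)
    n,l,st,ce=cv2.connectedComponentsWithStats(m.astype(np.uint8)); print(st[1:].tolist())
b=cv2.resize(im[120:250,180:340],(800,600),interpolation=2)
cv2.imwrite('pics/c8.png',cv2.cvtColor(b,4))
```

```text
9.0333 [ 625.28797285 -101.00241216  140.5927041 ] [-0.39518864  0.14203308  5.07008504] 22.716501703820015
0.40408333333333335
307 168 214
[[2, 18, 18, 47, 308]]
307 168 214
[[2, 18, 18, 47, 308], [4, 39, 1, 1, 1]]
```

View pics/c8.png

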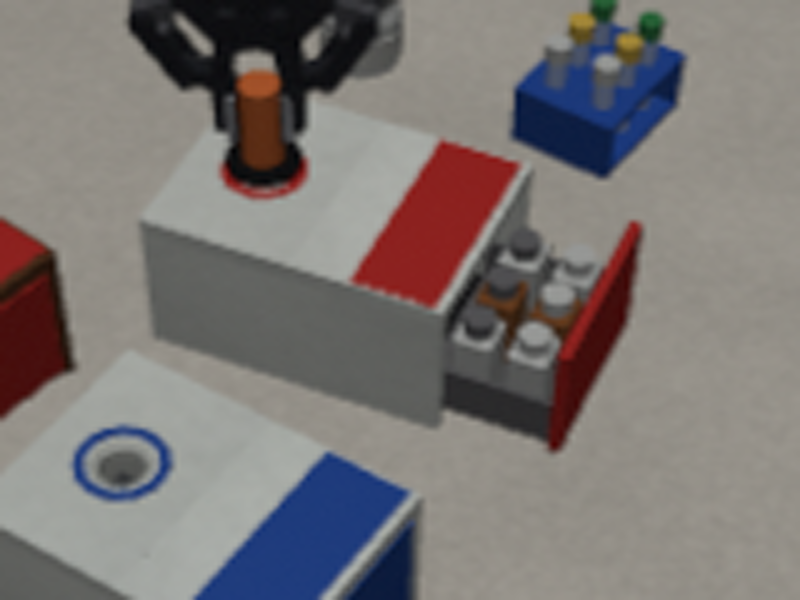

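The drawer is at rest with no change between frames, and scaling by the 180 mm box depth puts it about 70 mm out. The blue drawer is shut. Lifting the pin out.

>>> send_rows(
  hand=[1, 1, 1, 1, 1, 1, 1, 1],
  linear=[
    [0, 0, 0.03],
    [0, 0, 0.07],
    [0, 0, 0.12],
    [0, 0, 0.18],
    [0, 0, 0.23],
    [0, 0, 0.25],
    [0, 0, 0.25],
    [0, 0, 0.25],
  ],
  roll=[0, 0, 0, 0, 0, 0, 0, 0],
)

```text
t: 9.7
eef_pos: [624.6, -101.1, 263.9]
ee_rot: [-1.544, -0.308, 0.328]
ft_force: [-0.5, 0.1, -1.5]
gripper_width: 22.5
```

>>> send_rows(
  hand=[1, 1, 1, 1, 1, 1, 1, 1],
  linear=[
    [-0.02, 0.07, 0.005],
    [-0.04, 0.15, 0.005],
    [-0.06, 0.23, 0.005],
    [-0.08, 0.31, 0.005],
    [-0.1, 0.39, 0.005],
    [-0.12, 0.46, 0.005],
    [-0.14, 0.52, 0.005],
    [-0.16, 0.58, 0.005],
  ],
  roll=[0, 0, 0, 0, 0, 0, 0, 0],
)

```text
t: 10.37
eef_pos: [542.4, 189.9, 263.2]
ee_rot: [-1.545, -0.305, 0.333]
ft_force: [0.9, -0.1, -0.8]
gripper_width: 22.7
```

>>> send_rows(
  hand=[1, 1, 1, 1, 1, 1, 1, 1],
  linear=[
    [-0.02, 0.06, 0],
    [-0.05, 0.12, 0],
    [-0.07, 0.17, 0],
    [-0.088, 0.2, 0],
    [-0.088, 0.2, 0],
    [-0.088, 0.2, 0],
    [-0.088, 0.2, 0],
    [-0.088, 0.2, 0],
  ],
  roll=[0, 0, 0, 0, 0, 0, 0, 0],
)

```text
t: 11.03
eef_pos: [499.3, 287.4, 261.8]
ee_rot: [-1.547, -0.301, 0.332]
ft_force: [0.4, -0.8, -1.4]
gripper_width: 22.9
```

Run:
```python
from h import *
s=sense(); print(s['t'],s['eef_pos'],s['qvel'].round(3))
c=optics.calibration('wrist'); im=snap('wrist','w9.png')
print(proj(c,[497,356,90]))
np.savez('w9.npz',R=c['R'],t=c['t'],intrinsics=c['intrinsics'])
u,v=proj(c,[497,356,90]).astype(int)
cv2.imwrite('pics/w9z.png',cv2.cvtColor(cv2.resize(im[v-60:v+60,u-70:u+70],None,fx=4,fy=4,interpolation=2),4))
```

```text
11.0333 [499.32427258 287.44781303 261.79094072] [ 0.006 -0.007 -0.003 -0.01  -0.006  0.002 -0.   ]
[282.88924205 118.81460573]
```

View pics/w9.png

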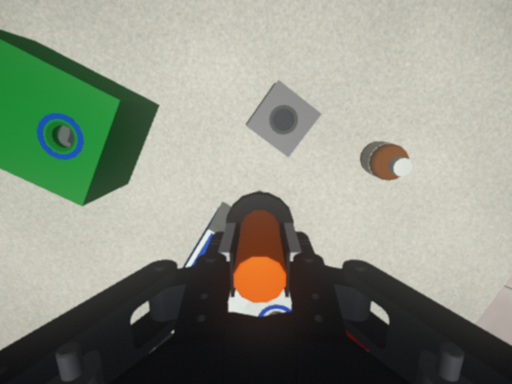

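View pics/w9z.png

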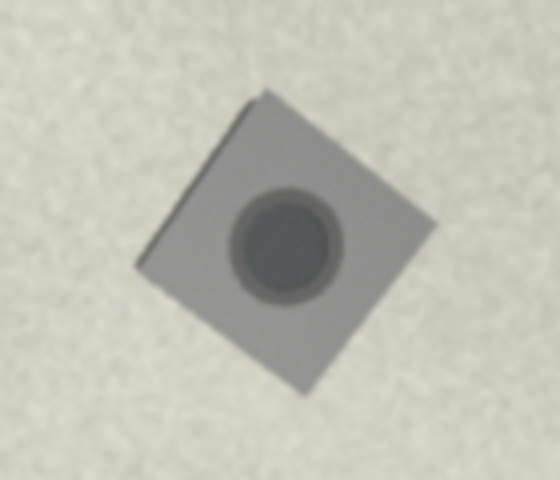

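Run:
```python
from h import *
c=np.load('w9.npz'); i=cv2.cvtColor(cv2.imread('pics/w9.png'),4).astype(int)
print('hole',ray(c,283.75,119.5,90))
m=(i[...,0]>180)&(i[...,0]-i[...,2]>90); m[:240]=0;m[310:]=0;m[:,:225]=0;m[:,300:]=0
ys,xs=np.nonzero(m); e=cv2.minEnclosingCircle(np.stack([xs,ys],1).astype(np.float32))
X=ray(c,*e[0],261.8+40);print(e,'pin top',X); X[2]=261.8-96+76; print(proj(c,X))
d=i.sum(2)<110
n,l,st,ce=cv2.connectedComponentsWithStats(d.astype(np.uint8))
print(np.nonzero(d[170:250,260])[0][:1]+170)
```

```text
hole [498.18062751 355.70274114  90.        ]
((259.5, 279.5), 26.315494537353516) pin top [501.88441757 287.83221057 301.8       ]
[261.17126157 225.45179177]
[]
```

The stand hole is at (284,119.5), which gives (498.2,355.7) and agrees with the original pin position to about 1 mm. Moving over it and starting down.

>>> send_rows(
  hand=[1, 1, 1, 1, 1, 1, 1, 1],
  linear=[
    [-0.005, 0.05, 0],
    [-0.005, 0.1, 0],
    [-0.005, 0.137, 0],
    [-0.005, 0.137, -0.03],
    [-0.005, 0.137, -0.07],
    [-0.005, 0.137, -0.11],
    [-0.005, 0.137, -0.11],
    [-0.005, 0.137, -0.11],
  ],
  roll=[0, 0, 0, 0, 0, 0, 0, 0],
)

```text
t: 11.75
eef_pos: [497.3, 354.3, 206.0]
ee_rot: [-1.549, -0.298, 0.332]
ft_force: [0.6, 0.2, -0.8]
gripper_width: 22.4
```

Run:
```python
from h import *
s=sense(); print(s['t'],s['eef_pos'],s['ft_force'],s['gripper_width'])
a=snap('scene','s10.png');im=snap('side','d10.png')
a=cv2.resize(a[140:240,340:440],(400,400),interpolation=2); b=cv2.resize(im[260:360,140:240],(400,400),interpolation=2)
cv2.imwrite('pics/c10.png',cv2.cvtColor(np.hstack([a,b]),4))
```

```text
11.75 [497.27538879 354.31862643 205.99730819] [ 0.57310637  0.18453367 -0.83185672] 22.43275194047856
```

View pics/c10.png

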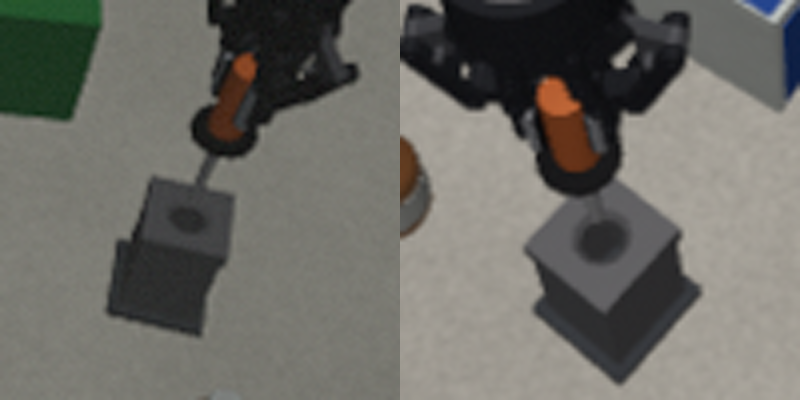

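Both views show the shaft pointing at the stand hole. Lowering in.

>>> send_rows(
  hand=[1, 1, 1, 1, 1, 1, 1, 1],
  linear=[
    [0, 0.003, -0.02],
    [0, 0.003, -0.05],
    [0, 0.003, -0.08],
    [0, 0.003, -0.11],
    [0, 0.003, -0.14],
    [0, 0.003, -0.16],
    [0, 0.003, -0.16],
    [0, 0.003, -0.16],
  ],
  roll=[0, 0, 0, 0, 0, 0, 0, 0],
)

```text
t: 12.52
eef_pos: [498.0, 357.6, 128.5]
ee_rot: [-1.546, -0.301, 0.329]
ft_force: [0.5, 0.6, -0.3]
gripper_width: 23.0
```

>>> send_rows(
  hand=[1, 1, 1, 1, 1, 1],
  linear=[
    [0, -0.002, -0.01],
    [0, -0.002, -0.018],
    [0, -0.002, -0.025],
    [0, -0.002, -0.025],
    [0, -0.002, -0.025],
    [0, -0.002, -0.025],
  ],
  roll=[0, 0, 0, 0, 0, 0],
)

```text
t: 13.02
eef_pos: [498.3, 356.8, 116.4]
ee_rot: [-1.545, -0.302, 0.328]
ft_force: [0.6, 0.7, 0.5]
gripper_width: 22.7
```

Run:
```python
from h import *
s=sense(); print(s['t'],s['eef_pos'],s['ft_force'],s['gripper_width'])
a=snap('scene','s11.png');im=snap('side','d11.png')
a=cv2.resize(a[140:240,340:440],(400,400),interpolation=2); b=cv2.resize(im[260:360,140:240],(400,400),interpolation=2)
cv2.imwrite('pics/c11.png',cv2.cvtColor(np.hstack([a,b]),4))
```

```text
13.0167 [498.32995394 356.81772886 116.40131166] [0.57627165 0.68354562 0.46193478] 22.686548435714684
```

View pics/c11.png

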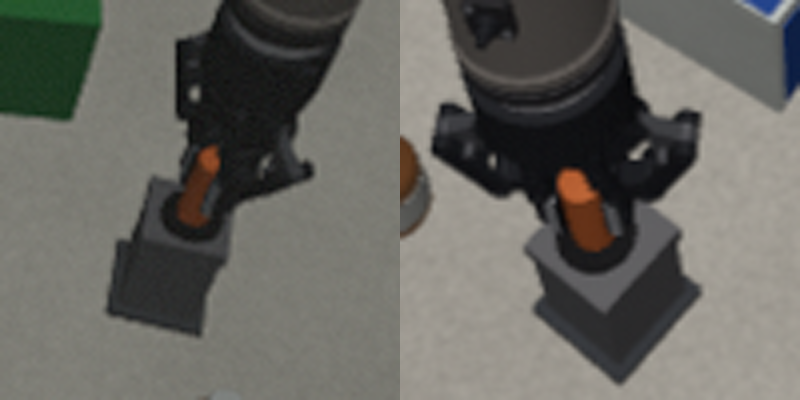

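The collar is on, or within a millimetre of, the stand top. I'll nudge it down 1.5 mm and open.

>>> send_rows(
  hand=[1, 1, 1],
  linear=[
    [0, 0, -0.003],
    [0, 0, -0.003],
    [0, 0, -0.003],
  ],
  roll=[0, 0, 0],
)

```text
t: 13.37
eef_pos: [498.3, 356.9, 116.3]
ee_rot: [-1.546, -0.303, 0.327]
ft_force: [-1.1, -1.5, 5.9]
gripper_width: 22.6
```

>>> send_rows(
  hand=[0.3, -0.2, -0.6, -1, -1, -1, -1, -1],
  linear=[
    [0, 0, 0],
    [0, 0, 0],
    [0, 0, 0],
    [0, 0, 0],
    [0, 0, 0],
    [0, 0, 0],
    [0, 0, 0],
    [0, 0, 0],
  ],
  roll=[0, 0, 0, 0, 0, 0, 0, 0],
)

```text
t: 14.03
eef_pos: [498.3, 356.9, 116.2]
ee_rot: [-1.546, -0.302, 0.327]
ft_force: [-0.3, -0.1, -0.5]
gripper_width: 85.5
```

Run:
```python
from h import *
s=sense(); print(s['t'],s['eef_pos'],s['ft_force'],s['gripper_width'])
snap('wrist','w12.png')
```

```text
14.0333 [498.2722446  356.90063716 116.186982  ] [-0.30721491 -0.07622119 -0.53373052] 85.53203557694658
```

View pics/w12.png

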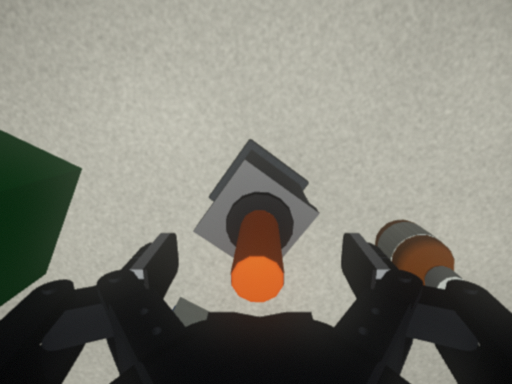

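The contact force reached 5.9 N before opening, so the collar is seated. The pin stands upright between the open fingers, with its top at (258,278). Retreating straight up.

>>> send_rows(
  hand=[-1, -1, -1, -1, -1, -1, -1, -1],
  linear=[
    [0, 0, 0.03],
    [0, 0, 0.08],
    [0, 0, 0.14],
    [0, 0, 0.21],
    [0, 0, 0.28],
    [0, 0, 0.35],
    [0, 0, 0.35],
    [0, 0, 0.35],
  ],
  roll=[0, 0, 0, 0, 0, 0, 0, 0],
)

```text
t: 14.75
eef_pos: [498.9, 358.3, 294.2]
ee_rot: [-1.543, -0.307, 0.323]
ft_force: [-0.4, 0.6, -0.3]
gripper_width: 85.5
```

>>> send_rows(
  hand=[-1, -1, -1, -1],
  linear=[
    [-0.06, 0, 0],
    [-0.12, 0, 0],
    [-0.16, 0, 0],
    [-0.16, 0, 0],
  ],
  roll=[0, 0, 0, 0],
)

```text
t: 15.08
eef_pos: [412.9, 359.4, 293.3]
ee_rot: [-1.543, -0.309, 0.333]
ft_force: [-0.8, 0.6, 0.2]
gripper_width: 85.2
```

Run:
```python
from m import *
s=sense(); print(s['t'],s['eef_pos'],s['ft_force'])
a=snap('scene','s13.png'); d=snap('side','d13.png')
z0=cv2.cvtColor(cv2.imread('pics/scene0.png'),4); d0=cv2.cvtColor(cv2.imread('pics/side0.png'),4)
for i,b in((z0,(375,165,410,200)),(a,(375,165,410,200)),(d0,(170,290,210,328)),(d,(170,290,210,328))):
    u0,v0,u1,v1=b; q=i[v0:v1,u0:u1].astype(int); m=q[...,0]-q[...,2]>50; ys,xs=np.nonzero(m); print(len(xs),xs.mean()+u0,ys.mean()+v0,ys.min()+v0,ys.max()+v0)
print('blue box diff',np.abs(d[200:285,175:268].astype(int)-d0[200:285,175:268]).mean())
cv2.imwrite('pics/c13.png',cv2.cvtColor(np.hstack([cv2.resize(a[130:260,190:420],(400,226)),cv2.resize(a[130:260,190:420],(400,226))*0]),4))
cv2.imwrite('pics/c13.png',cv2.cvtColor(cv2.resize(d[100:384,100:340],None,fx=2.1,fy=2.1,interpolation=2),4))
```

```text
15.0833 [412.85686327 359.35330125 293.32681669] [-0.80992827  0.60030061  0.17910894]
77 391.84415584415586 182.74025974025975 176 194
94 391.9468085106383 184.45744680851064 177 195
210 187.95714285714286 310.9761904761905 301 322
228 186.7061403508772 310.859649122807 300 322
blue box diff 55.26422095720008
```

View pics/c13.png

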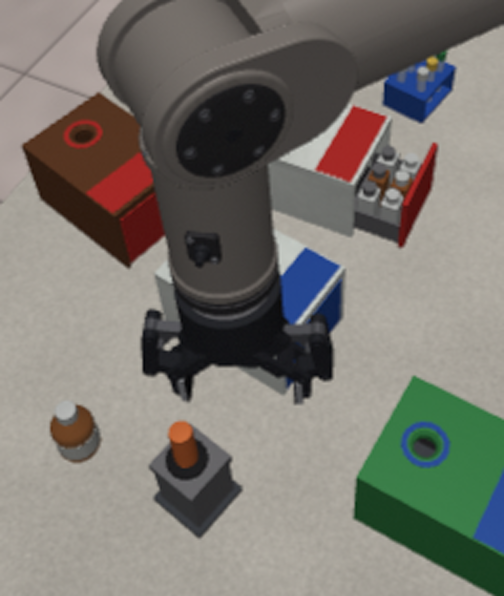

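View pics/s13.png

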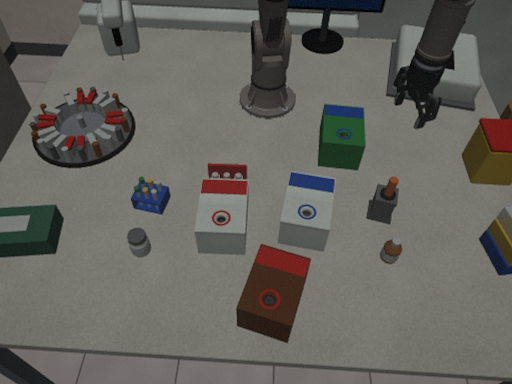

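Run:
```python
from h import *
c=optics.calibration('scene')
print('band front edge',ray(c,224,180,110),'drawer front top ~z100',ray(c,227,164,100))
print(np.abs(sense()['qvel']).max()); print(ctrl.hand_in())
```

```text
band front edge [ 494.13155732 -105.80849443  110.        ] drawer front top ~z100 [ 424.13802908 -104.49700706  100.        ]
0.03750177381732262
the job is handed in; nothing more can be done
None
```

I finished the job and handed it in at about 15 s of the 48 s. The red drawer is open, the pin is back in its stand, and the blue drawer is shut.

**What I did:** I lifted the pin from its stand and lowered it through the hole in the red-marked box to about 15 mm of plate travel, where it read about 5 N. The drawer sprang out and I held until it stopped. I then lifted the pin out, put it back in its stand, opened the gripper and moved clear.

**Last checks:**
- **Red drawer:** it measured about 70 mm out and stayed there after the pin was lifted.
- **Pin:** it stands upright, within about 2 pixels of its start position in both fixed cameras. The collar pressed the stand top with about 6 N before I let go.
- **Blue drawer:** it looks shut in the final scene picture, and nothing else appears to have moved.
- **Forces:** the highest I read was about 6 N.

**Checks that failed or disagreed:**
- **Blue-box comparison:** the before/after comparison in the side view told me nothing, because the arm blocked that box. "Shut" therefore rests on the scene view.
- **Positions:** the cameras disagreed by about 4 mm on the red hole. My rough first estimate of the pin was about 6 mm off, so I used the wrist camera for the pin and stand, and a mean of all views for the hole.

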